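# Hold a batten for the saw on the studio's saw board

## Task

The loose white batten on the saw board is about to be cut to length for a backdrop: slide it, flat on the board and never lifted, until its end butts against the orange length stop and its long side lies flush along the fence. Then hold it there with your fingers, pressing it firmly down on the board and back against the fence at the same time, at a point on the stop's side of the saw slot and at least 5 cm from the slot; finish while still pressing, without letting go. Do not shift the stop's setting, and leave the saw, the tape roll and the spring clamp where they are.

Things in the scene. Friction and masses are not known exactly. Their poses are not given: they have to be found in the camera images.
- strip_center (a point): the loose batten: white-primed softwood, 45 wide (its x) x 230 long (its y) x 21 high (z) mm, about 0.12 kg, lying on the saw board's smooth bed (friction about 0.3), its end short of the stop; this point is its centre, 10.5 mm above the bed
- saw_board: the saw board, fixed to the table: plywood bed 180 (x) x 480 (y) mm, top 18 mm above the table; along its far edge a dark fence 22 mm thick, 480 long, 40 mm above the bed, with a saw slot. Origin: centre of the bed at table height; x points squarely at the fence, whose face is at x = 68 mm; y runs along the fence, from the saw slot (y = -60 mm) towards the stop
- fence_face (a point): a point on the fence's working face (the face towards the robot), 90 mm to the stop's side of the saw slot, 10.5 mm above the bed; its x axis points squarely into the fence, y along it
- stop_face (a point): the length stop: orange block 44 (x) x 26 (y) x 36 mm on the bed against the fence, hung from an aluminium saddle (top 48.5 mm above the bed). Point: on its working face, which looks along the board's -y, 22.5 mm in front of the fence, 10.5 mm above the bed; axes as the board's. Clamped 120 to 180 mm from the saw slot; slips along the fence above about 45 N
- saw_slot (a point): the saw slot, 3 mm wide, cut through the fence and marked by a dark line across the bed; the point is on that line at bed height, 22.5 mm in front of the fence; axes as the saw board's, so the stop lies to its +y
- tape_roll: a black roll of tape lying flat on the table past the stop's end of the board, 104 mm across, 48 mm high; origin centre of its underside; leave alone
- spring_clamp: a black and orange spring clamp about 155 x 80 x 21 mm lying on the table past the other end of the board; origin near its pivot at table height; leave alone
- pull_saw: a pull saw 550 mm long lying on the table behind the fence, parallel to it, not over 25 mm high; origin at the root of its blade at table height; leave alone
Not all that is in view belongs to the job. Of the things like the part that bears strip_center, leave any that is blue; of the rest the smaller one is meant.

How it is judged:
At the end, for the whole second after the job is handed in: Still pressed by the fingers: batten flat on the bed (over 5 N) and against the fence (over 2 N), end within 2.5 mm of the stop, side within 2 mm of the fence and parallel within 0.015 rad; grasp point over 45 mm to the stop side of the saw slot (y of strip_center in the frame of stop_face between -0.1175 and -0.1125 m and x of strip_center in the frame of fence_face above -0.0245 m and z of strip_center in the frame of saw_board below 0.0305 m and angle between the y axis of strip_center and the y axis of saw_board, either way round below 0.015 rad and angle between strip_center's own z axis and vertical below 0.03 rad and contact force between strip and bed above 5 N and contact force between strip and fence above 2 N and contact force between the fingers and strip above 4 N and y of the grasp point in the frame of saw_slot above 0.045 m and linear speed of strip below 0.01 m/s); the arm keeps its last pose, push and grip.
It fails at once if the batten is lifted more than 10 mm off the bed (z of strip_center in the frame of saw_board above 0.0385 m).
It fails at once if the stop is shifted by more than 3 mm (distance of stop_face from where it was at the start of the episode above 0.003 m).
It fails at once if the tape roll is disturbed (15 mm) (distance of tape_roll from where it was at the start of the episode above 0.015 m).
It fails at once if the spring clamp is disturbed (15 mm) (distance of spring_clamp from where it was at the start of the episode above 0.015 m).
It fails at once if the saw is disturbed (15 mm) (distance of pull_saw from where it was at the start of the episode above 0.015 m).
It also fails if it takes over 54 s, if anything falls off the work surface, if the arm or the gripper's body presses on something with over 40 N, if the wrist force passes 120 N, or if a joint passes its speed limit or range.

## Robot

A 6-joint arm with a two-finger parallel gripper is mounted at the origin on the work surface. World frame = base frame: x ahead of the robot, y to its left, z up, the work surface at z = 0. Lengths are in m, angles in rad, forces in N, time in s.
With the tool pointing down it reaches from about 0.35 to 0.85 m from the base axis. Payload 8.1 kg.
Tool frame: the origin (TCP) lies between the finger pads; the fingertips stand 8 mm ahead of it and the grasp point (between the pads) lies 11 mm behind it (robot.tip_reach is the y of the fingertips in the tool frame, in m); y points along the fingers, z is the direction in which the jaws open and shut, and the axes are right-handed (so a half turn about y gives the same grasp; the last joint's range is limited). The gripper opens to 93 mm and grips with 3 to 60 N. Pads are 15 mm wide; open, the fingers measure 128 mm over their backs; the gripper's body (75 mm by 188 mm) begins 65 mm behind the grasp point.
Start: joints at [-1.278, 0.13, 1.488, -0, 1.523, -0.085], TCP at [0.221, -0.558, 0.227] pointing down, gripper open.
Joint ranges: [-2.96, 2.96], [-0.89, 2.26], [0.02, 2.5], [-1.34, 4.48], [0, 2.73], [-2.66, 2.66]. Speed limits (rad/s): [2.39, 2.39, 2.79, 3.14, 3.14, 3.14].

## Interface

Orientations are given as a rotation vector (axis times angle).
In Python, from plant import robot gives the robot as it stands.
- The arm moves only by the tool carry_out, never from a script. Its argument "increments" is a list of rows, each an object with "linear": the shift along the tool's x, y, z in m, a list of three; "yaw": the turn about the tool's y in rad. A call has 1 to 5 rows; each row is the pose to reach, as a shift and turn from the pose measured when the call began, along the tool's axes at that moment; what a row does not reach only later rows make up. A row lasts 1/8 s, in which the tool goes at most 62.5 mm and 10.7 degrees, less where a joint would pass 70% of its speed; a pose out of reach is approached as far as the arm can. A call with a gripper value outside its range is refused whole. "gripper" is the opening, from 0 (shut) to 1 (fully open), set as the call begins (left out, the last holds). The fingers move at their own pace and stop on an object; "newtons" is the grip in N (left out, the last holds). Time passes only in rows, so rows that repeat a pose let the fingers close. It gives the time, the measured TCP pose, the force and the opening at its end, in the units of the state.
- robot.read_state(): the state, without advancing time (a new reading comes with each control period).
- robot.read_camera(name): name is "scene" or "top" or "wrist"; returns the picture (384x512x3 uint8, blue, green, red); there is no depth.
- robot.camera_params(name): a dict with "fov_y" (degrees; the focal length in pixels is half the picture's height over the tangent of half this angle, whatever the lens; pixels are square), "cx", "cy" (the principal point, pixels), "R" (3x3) and "t" (3): a world point X has camera coordinates R X + t. Camera axes: x right, y down, z forward; pixel columns grow to the right and rows downward; lengths in m; the calibration is good to about 2 mm. A picture is of the moment at which its call begins: read the wrist's pose just before it. camera_params takes no time and is no camera call; for the wrist camera it gives the pose at the moment of the call.
- robot.close_job(): hands the job in, once; it reports no verdict.
The state is a dict: "t": time; "q": joint angles; "dq": joint speeds; "joint_torque": joint torques, N m; "tool_pos": TCP position; "orientation": TCP orientation; "force": force on the tool from outside, world axes, zero at the start; "wrist_torque": the same for the moment, N m; "opening": finger opening in m.
Only numpy, scipy, OpenCV 4.12 (cv2) and the standard library are available. Lean on these libraries where they do the work, as an engineer would, in place of code of your own. Each camera call takes 0.05 s, during which the arm holds its last target.

## Working session

There is one attempt and no reset: what is moved stays moved. The work goes in short steps, Python scripts to look and compute and a tool call to move; the robot and the scene stay as the last step left them, time stands still between calls to the robot, and variables do not carry over. Pictures are saved under pics/ and viewed, and the job is handed in when it is done.

Besides the shell and the picture viewer there is one more tool, called after "Call:" by a JSON object that holds its "api" and its "payload", one argument or row to a line. carry_out: Moves the arm, as the interface text tells. Its arguments: {"type":"object","properties":{"increments":{"type":"array","items":{"type":"object","properties":{"linear":{"type":"array","items":{"type":"number"}},"yaw":{"type":"number"}}}},"gripper":{"type":"number"},"newtons":{"type":"number"}},"required":["increments"]}

```bash
ls; mkdir -p pics; python3 - <<'E'
from plant import robot
import cv2
s=robot.read_state();print(s)
for n in("scene","top"):
    im=robot.read_camera(n);cv2.imwrite(f"pics/{n}0.png",im);print(n,robot.camera_params(n))
E
```

```text
pics
{'t': 0.0, 'q': array([-1.27843143e+00,  1.31137858e-01,  1.48926766e+00, -1.54908648e-06,
        1.52300201e+00, -8.54165173e-02]), 'dq': array([-0.00057541,  0.00014571,  0.00029286, -0.00052904,  0.00156408,
       -0.0013847 ]), 'joint_torque': array([-1.68587325e-03, -5.59842753e+01, -4.91763031e+01,  7.62224430e-02,
        3.53387534e-02, -1.19147703e-04]), 'tool_pos': array([ 0.22116713, -0.55715708,  0.22560774]), 'orientation': array([-0.3853755 ,  2.016718  , -2.01301529]), 'force': array([-0.3626374 ,  1.09337691,  0.71042797]), 'wrist_torque': array([ 0.01487917, -0.02522742,  0.06279886]), 'opening': 0.09278063177418717}
scene {'fov_y': 45.71408289196885, 'cx': 256.05197760582337, 'cy': 189.21703857040814, 'R': array([[ 0.87156657,  0.49026244, -0.00380084],
       [ 0.39087993, -0.69952666, -0.59822682],
       [-0.29594693,  0.51990883, -0.8013178 ]]), 't': array([-0.38107177, -0.20250385,  1.89925998])}
top {'fov_y': 46.39576966209661, 'cx': 261.31520624375094, 'cy': 193.75530971045572, 'R': array([[ 2.90690642e-02, -9.99577404e-01,  4.42461073e-05],
       [-9.90146433e-01, -2.88008649e-02, -1.37042151e-01],
       [ 1.36985512e-01,  3.93987696e-03, -9.90565216e-01]]), 't': array([-0.10763672,  0.46680372,  1.70892561])}
```

View pics/scene0.png

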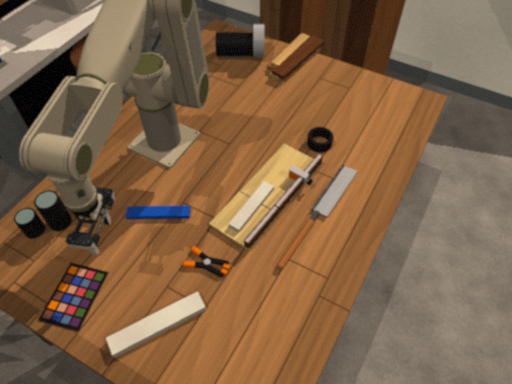

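View pics/top0.png

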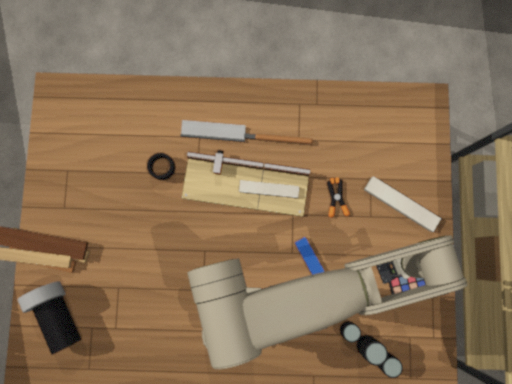

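Candidates in the top view are the white batten on the board (270,188), the longer white batten on the table (403,203) and the blue one (310,257). I choose the one on the board: it isn't blue and it's the smaller white one. Next is a close crop to check it.

```bash
cat > h.py <<'E'
import numpy as np,cv2
from plant import robot
def K(p,h=384):
    f=h/2/np.tan(np.radians(p["fov_y"])/2);return f
def ray(p,uv,z):
    f=K(p);uv=np.atleast_2d(np.asarray(uv,float))
    d=np.c_[(uv[:,0]-p["cx"])/f,(uv[:,1]-p["cy"])/f,np.ones(len(uv))]
    R=np.array(p["R"]);t=np.array(p["t"]);C=-R.T@t;D=d@R
    s=(z-C[2])/D[:,2];return C+s[:,None]*D
def proj(p,X):
    X=np.atleast_2d(X);c=X@np.array(p["R"]).T+np.array(p["t"]);f=K(p)
    return np.c_[c[:,0]/c[:,2]*f+p["cx"],c[:,1]/c[:,2]*f+p["cy"]]
E
python3 - <<'E'
import cv2
im=cv2.imread("pics/top0.png")[140:225,170:325]
cv2.imwrite("pics/topcrop.png",cv2.resize(im,None,fx=5,fy=5,interpolation=cv2.INTER_CUBIC))
im=cv2.imread("pics/scene0.png")[135:255,195:345]
cv2.imwrite("pics/scenecrop.png",cv2.resize(im,None,fx=5,fy=5,interpolation=cv2.INTER_CUBIC))
E
```

```text
(no output)
```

View pics/topcrop.png

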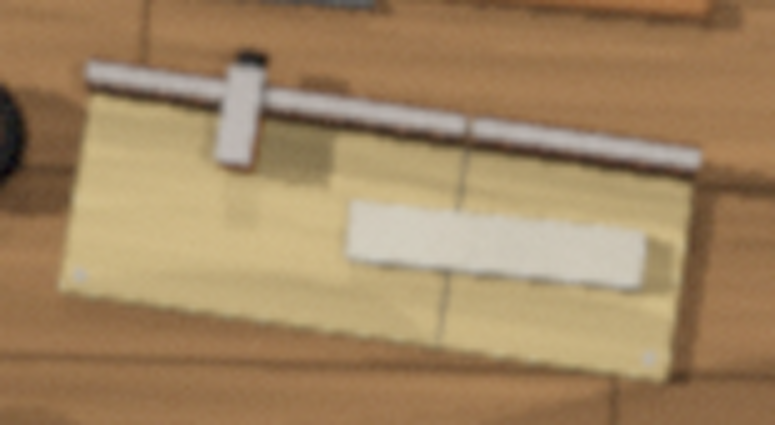

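View pics/scenecrop.png

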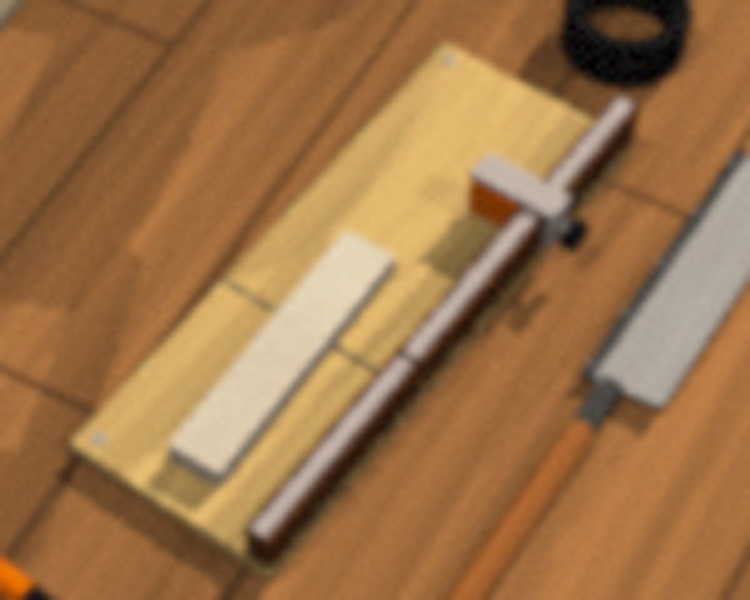

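The crop confirms a white batten with no blue, straddling the slot line. It lies about 35 mm in front of the fence and 60–70 mm short of the stop. In the crop its corners are near (350,202), (645,228), (640,288) and (347,262). The stop saddle is at (238,115).

```bash
python3 - <<'E'
from h import *
p=robot.camera_params("top")
g=lambda l:(np.array(l,float)+.5)/5-.5+[170,140]
def show(n,l,z):
    X=ray(p,g(l),z);print(n,np.round(X[:,:2],4).tolist());return X
b=show("batten",[(350,201),(646,228),(641,290),(347,263)],.039)
ft=show("fence top near edge l,r",[(90,82),(700,168)],.058)
fb=show("fence far edge",[(88,62),(702,148)],.058)
bed=show("bed near l,r",[(58,291),(668,381)],.018)
sl=show("slot near, far",[(437,345),(463,200)],.018)
st=show("saddle ll lr ul ur",[(215,163),(253,168),(233,62),(268,66)],.0665)
# refine: batten by mask
im=cv2.imread("pics/top0.png");hsv=cv2.cvtColor(im,cv2.COLOR_BGR2HSV)
m=((hsv[...,1]<50)&(hsv[...,2]>170)).astype(np.uint8);m[:, :225]=0;m[:174]=0;m[205:]=0;m[:,310:]=0
c=max(cv2.findContours(m,0,1)[0],key=cv2.contourArea);r=cv2.minAreaRect(c);print(r)
X=ray(p,cv2.boxPoints(r),.039);print(X[:,:2].round(4).tolist(),X.mean(0), [np.linalg.norm(X[i]-X[i-1]) for i in range(4)])
d=fb-ft
for n,e in(("ft",ft),("fb",fb),("bed",bed),("b",b[:2]),("b",b[[3,2]])):
    v=e[0]-e[1];print(n,np.degrees(np.arctan2(v[1],v[0])),np.linalg.norm(v))
E
```

```text
batten [[0.5211, -0.0081], [0.5065, -0.2385], [0.4579, -0.2355], [0.4724, -0.0075]]
fence top near edge l,r [[0.6054, 0.1955], [0.5515, -0.2777]]
fence far edge [[0.6212, 0.1979], [0.5672, -0.279]]
bed near l,r [[0.4466, 0.2189], [0.3899, -0.2594]]
slot near, far [[0.4128, -0.0788], [0.528, -0.0958]]
saddle ll lr ul ur [[0.543, 0.095], [0.5399, 0.0657], [0.6225, 0.0846], [0.6201, 0.0574]]
((268.6386413574219, 188.61386108398438), (59.3042106628418, 11.840941429138184), 5.710593223571777)
[[0.4748, -0.0056], [0.5212, -0.0085], [0.5047, -0.2383], [0.4584, -0.2345]] [ 0.48977623 -0.12174138  0.039     ] [np.float64(0.22947097488277263), np.float64(0.04646634279906031), np.float64(0.23030875091966546), np.float64(0.0463818874847424)]
ft 83.49786850546413 0.4763443911464756
fb 83.54037789918021 0.48001393640774254
bed 83.23501979501998 0.4817028617455842
b 86.38552386619817 0.23087463067038325
b 86.3700845387238 0.22844759212997848
```

```bash
cat >> h.py <<'E'
from scipy.spatial.transform import Rotation as Rn
YAW=np.radians(-6.55);EX=np.array([np.cos(YAW),np.sin(YAW),0]);EY=np.array([-np.sin(YAW),np.cos(YAW),0])
O=np.array([.5077,-.0305,0])
def b2w(x,y,z):return O+x*EX+y*EY+[0,0,z]
def w2b(P):
    d=np.array(P)-O;return np.array([d@EX,d@EY,d[2]])
def st():
    s=robot.read_state();R=Rn.from_rotvec(s["orientation"]).as_matrix();return s,R
def to(P,jaw):
    """tool shift to world P and yaw to align jaw (tool z) to world dir jaw (mod pi)"""
    s,R=st();d=R.T@(np.array(P)-s["tool_pos"])
    j=R.T@jaw; a=np.arctan2(j[0],j[2]); a=(a+np.pi/2)%np.pi-np.pi/2
    print("t",s["t"],"board pos",w2b(s["tool_pos"]).round(4),"shift",d.round(4),"yaw",round(a,4),"q",s["q"].round(3))
    print("F",s["force"].round(2),"board F",round(s["force"]@EX,2),round(s["force"]@EY,2),"open",s["opening"]); print("R",R.round(3).tolist())
E
python3 - <<'E'
from h import *
to(b2w(-.03,-.0726,.24),EY)
E
```

```text
t 0.1 board pos [-0.2246 -0.556   0.2257] shift [-0.3998 -0.0137 -0.3341] yaw 0.4921 q [-1.278  0.131  1.489 -0.     1.523 -0.085]
F [-0.36 -0.78 -0.06] board F -0.27 -0.81 open 0.09297071059757057
R [[-0.929, -0.0, 0.369], [-0.369, 0.002, -0.929], [-0.0, -1.0, -0.002]]
```

Call:
{"api": "carry_out", "payload": {
  "increments": [
    {"linear": [-0.04,-0.01,-0.033],"yaw": 0.1},
    {"linear": [-0.085,-0.014,-0.07],"yaw": 0.2},
    {"linear": [-0.13,-0.014,-0.108],"yaw": 0.3},
    {"linear": [-0.175,-0.014,-0.146],"yaw": 0.4},
    {"linear": [-0.22,-0.014,-0.184],"yaw": 0.49}
  ],
  "gripper": 0,
  "newtons": 20
}}

```text
t: 0.72
tool_pos: [0.3582, -0.3032, 0.2397]
orientation: [-0.124, -2.164, 2.159]
force: [0.9, -0.6, 0.3]
opening: 0.0476
```

```bash
python3 - <<'E'
from h import *
to(b2w(-.03,-.0726,.24),EY)
E
```

```text
t 0.725 board pos [-0.1174 -0.2879  0.2397] shift [-0.0871  0.     -0.2154] yaw -0.0013 q [-8.120e-01 -2.340e-01  1.816e+00  1.000e-03  1.561e+00  8.740e-01]
F [ 0.88 -0.59  0.33] board F 0.94 -0.49 open 0.04763119157089865
R [[-0.993, -0.001, -0.115], [0.115, 0.002, -0.993], [0.001, -1.0, -0.002]]
```

Call:
{"api": "carry_out", "payload": {
  "increments": [
    {"linear": [-0.02,0,-0.05]},
    {"linear": [-0.04,0,-0.1]},
    {"linear": [-0.06,0,-0.15]},
    {"linear": [-0.08,0,-0.2]},
    {"linear": [-0.087,0,-0.215]}
  ]
}}

```text
$.increments[0]: bad value
```

```bash
python3 - <<'E'
from h import *
to(b2w(-.03,-.0726,.24),EY)
p=robot.camera_params("wrist");im=robot.read_camera("wrist");cv2.imwrite("pics/w1.png",im)
np.savez("w1.npz",**{k:np.array(v) for k,v in p.items()});print(p)
im=robot.read_camera("top");cv2.imwrite("pics/top1.png",im)
E
```

```text
t 0.725 board pos [-0.1174 -0.2879  0.2397] shift [-0.0871  0.     -0.2154] yaw -0.0013 q [-8.120e-01 -2.340e-01  1.816e+00  1.000e-03  1.561e+00  8.740e-01]
F [ 0.88 -0.59  0.33] board F 0.94 -0.49 open 0.04763119157089865
R [[-0.993, -0.001, -0.115], [0.115, 0.002, -0.993], [0.001, -1.0, -0.002]]
{'fov_y': 62.18503323337472, 'cx': 252.23189364587682, 'cy': 187.9255425974477, 'R': array([[-0.11650388, -0.99318676, -0.00262765],
       [-0.96387447,  0.11242661,  0.24146691],
       [-0.23952632,  0.03066455, -0.9704055 ]]), 't': array([-0.25961715,  0.34732642,  0.49673906])}
```

View pics/w1.png

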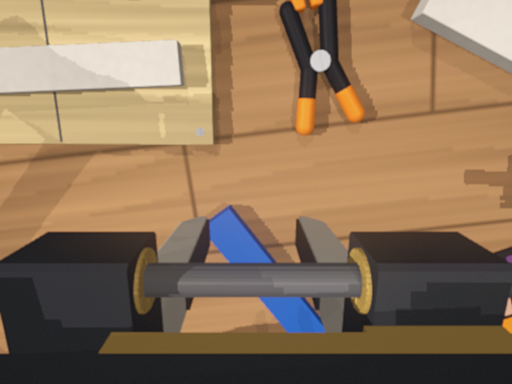

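Yaw has to be given in every row. The wrist camera looks toward the board, with the batten's end at (180,62).

Call:
{"api": "carry_out", "payload": {
  "increments": [
    {"linear": [-0.02,0,-0.05],"yaw": 0},
    {"linear": [-0.04,0,-0.1],"yaw": 0},
    {"linear": [-0.06,0,-0.15],"yaw": 0},
    {"linear": [-0.08,0,-0.2],"yaw": 0},
    {"linear": [-0.087,0,-0.215],"yaw": 0}
  ]
}}

```text
t: 1.45
tool_pos: [0.4705, -0.0947, 0.2402]
orientation: [-0.115, -2.171, 2.163]
force: [0.0, -0.2, 0.6]
opening: 0.0007
```

```bash
python3 - <<'E'
from h import *
to(b2w(-.03,-.0726,.24),EY)
p=robot.camera_params("wrist");im=robot.read_camera("wrist");cv2.imwrite("pics/w2.png",im)
np.savez("w2.npz",**{k:np.array(v) for k,v in p.items()})
E
```

```text
t 1.45 board pos [-0.0296 -0.068   0.2402] shift [0.0004 0.0002 0.0046] yaw 0.0082 q [-0.308 -0.204  1.79   0.003  1.557  1.369]
F [ 0.01 -0.25  0.6 ] board F 0.04 -0.25 open 0.0006752374190395482
R [[-0.994, -0.0, -0.106], [0.106, 0.004, -0.994], [0.001, -1.0, -0.004]]
```

View pics/w2.png

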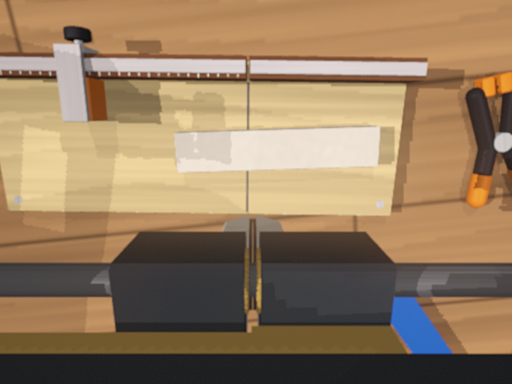

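The wrist view now shows the whole job. The batten's corners are (175,132), (378,127), (380,168) and (177,172), and the slot line is at column 248. The stop's orange working face meets the bed at about (106,120).

```bash
python3 - <<'E'
from h import *
p=dict(np.load("w2.npz"))
im=cv2.imread("pics/w2.png")
hsv=cv2.cvtColor(im,cv2.COLOR_BGR2HSV)
m=((hsv[...,1]<60)&(hsv[...,2]>150)).astype(np.uint8);m[:110]=0;m[185:]=0;m[:,:150]=0;m[:,400:]=0
c=max(cv2.findContours(m,0,1)[0],key=cv2.contourArea);X=ray(p,c[:,0,:],.039)
B=np.array([w2b(x) for x in X])[:,:2].astype(np.float32);r=cv2.minAreaRect(B*1000);print("batten board mm",r)
def s(n,l,z):print(n,[w2b(x).round(4)[:2].tolist() for x in ray(p,l,z)])
s("slot",[(247,212),(248,100)],.018)
s("near edge",[(8,209),(388,215)],.018)
s("fence top far",[(248,60),(425,62)],.058)
s("fence top near",[(248,75),(425,75)],.058)
s("stop foot",[(106,120),(104,85)],.018)
s("saddle",[(61,121),(86,120),(56,44),(79,44)],.0665)
cv2.imwrite("pics/w2c.png",cv2.resize(im[15:220,0:190],None,fx=3.9,fy=2.9,interpolation=cv2.INTER_CUBIC))
E
```

```text
batten board mm ((-7.981662750244141, -95.28196716308594), (47.425132751464844, 229.86863708496094), 2.253830671310425)
slot [[-0.0894, -0.0617], [0.046, -0.0624]]
near edge [[-0.088, 0.2383], [-0.0918, -0.2385]]
fence top far [[0.0836, -0.063], [0.0829, -0.24]]
fence top near [[0.0694, -0.063], [0.0706, -0.2416]]
stop foot [[0.0223, 0.1037], [0.0614, 0.1019]]
saddle [[0.0228, 0.1279], [0.0239, 0.1021], [0.0957, 0.1226], [0.0959, 0.1003]]
```

View pics/w2c.png

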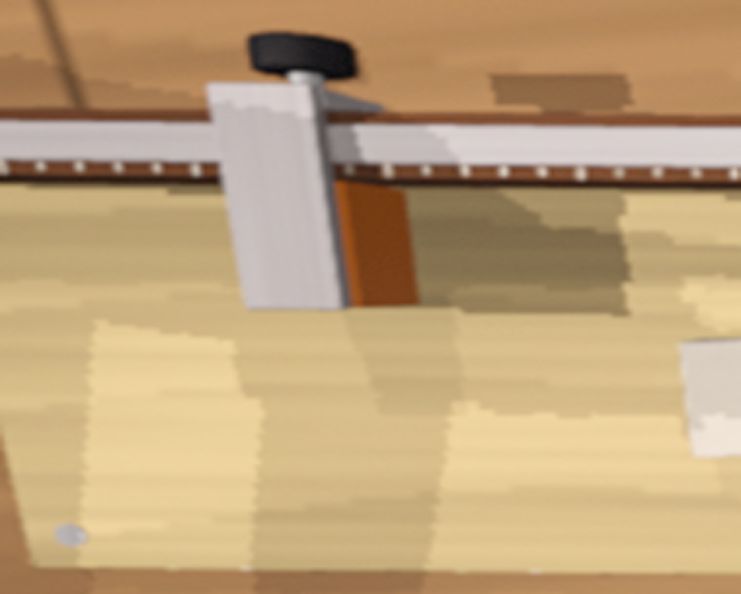

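Call:
{"api": "carry_out", "payload": {
  "increments": [
    {"linear": [-0.005,0.045,0.002],"yaw": -0.01},
    {"linear": [-0.01,0.09,0.004],"yaw": -0.02},
    {"linear": [-0.015,0.135,0.006],"yaw": -0.037},
    {"linear": [-0.0205,0.17,0.006],"yaw": -0.037},
    {"linear": [-0.0205,0.183,0.006],"yaw": -0.037}
  ]
}}

```text
t: 2.12
tool_pos: [0.4885, -0.1028, 0.0546]
orientation: [-0.072, -2.189, 2.178]
force: [0.2, -1.0, 0.0]
opening: 0.0007
```

```bash
python3 - <<'E'
from h import *
to(b2w(-.009,-.074,.047),EY)
E
```

```text
t 2.125 board pos [-0.0108 -0.074   0.0546] shift [-0.0019  0.0076  0.0001] yaw 0.0438 q [-0.313  0.021  1.931  0.004  1.195  1.327]
F [ 0.25 -0.95  0.02] board F 0.36 -0.92 open 0.0006653397778918763
R [[-0.998, -0.004, -0.071], [0.071, 0.005, -0.997], [0.005, -1.0, -0.005]]
```

Call:
{"api": "carry_out", "payload": {
  "increments": [
    {"linear": [-0.002,0.004,0],"yaw": 0},
    {"linear": [-0.002,0.006,0],"yaw": 0},
    {"linear": [-0.002,0.008,0],"yaw": 0},
    {"linear": [-0.002,0.009,0],"yaw": 0}
  ]
}}

```text
t: 2.62
tool_pos: [0.4915, -0.1033, 0.0473]
orientation: [-0.074, -2.189, 2.18]
force: [-5.2, 0.2, 12.9]
opening: 0.0002
```

Call:
{"api": "carry_out", "payload": {
  "increments": [
    {"linear": [0,0.0025,-0.005],"yaw": 0},
    {"linear": [-0.001,0.0025,-0.01],"yaw": 0.005},
    {"linear": [-0.001,0.0025,-0.015],"yaw": 0.01},
    {"linear": [-0.001,0.0025,-0.02],"yaw": 0.015}
  ]
}}

```text
t: 3.12
tool_pos: [0.496, -0.0842, 0.0473]
orientation: [-0.095, -2.181, 2.177]
force: [0.7, -3.0, 7.6]
opening: 0.0002
```

```bash
python3 - <<'E'
from h import *
to(b2w(-.009,-.074,.047),EY)
p=robot.camera_params("wrist");im=robot.read_camera("wrist");cv2.imwrite("pics/w3.png",im)
im=robot.read_camera("top");cv2.imwrite("pics/top3.png",im[130:240,150:340]);
cv2.imwrite("pics/top3.png",cv2.resize(im[130:240,160:330],None,fx=4,fy=4))
E
```

```text
t 3.125 board pos [-0.0055 -0.0547  0.0473] shift [0.0041 0.0002 0.0192] yaw 0.0292 q [-0.272  0.035  1.932  0.003  1.173  1.383]
F [ 0.75 -2.96  7.6 ] board F 1.08 -2.86 open 0.00023192321881876016
R [[-0.996, 0.002, -0.085], [0.085, 0.002, -0.996], [-0.002, -1.0, -0.002]]
```

View pics/w3.png

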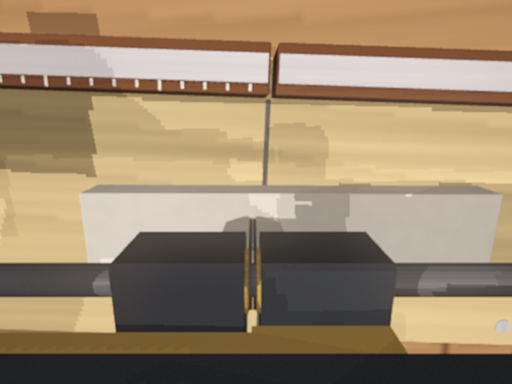

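View pics/top3.png

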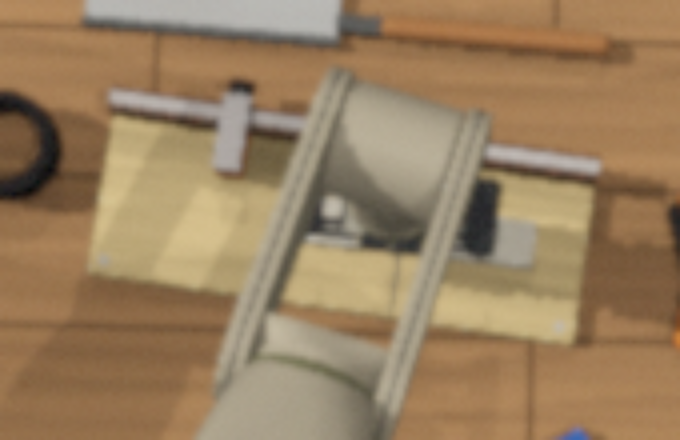

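Call:
{"api": "carry_out", "payload": {
  "increments": [
    {"linear": [-0.002,0.004,-0.006],"yaw": 0},
    {"linear": [-0.006,0.004,-0.012],"yaw": 0.007},
    {"linear": [-0.01,0.004,-0.018],"yaw": 0.014},
    {"linear": [-0.015,0.004,-0.024],"yaw": 0.02},
    {"linear": [-0.02,0.004,-0.03],"yaw": 0.029}
  ]
}}

```text
t: 3.85
tool_pos: [0.5216, -0.0569, 0.0472]
orientation: [-0.133, -2.167, 2.167]
force: [-3.5, -4.5, 16.1]
opening: 0.0006
```

```bash
python3 - <<'E'
from h import *
to(b2w(-.009,-.074,.047),EY)
p=robot.camera_params("wrist");im=robot.read_camera("wrist");cv2.imwrite("pics/w4.png",im)
np.savez("w4.npz",**{k:np.array(v) for k,v in p.items()})
E
```

```text
t 3.85 board pos [ 0.0168 -0.0246  0.0472] shift [ 0.0259 -0.      0.0494] yaw 0.0005 q [-2.070e-01  8.600e-02  1.879e+00  1.000e-03  1.169e+00  1.477e+00]
F [-3.48 -4.46 16.09] board F -2.95 -4.83 open 0.0006308993525232595
R [[-0.993, 0.008, -0.114], [0.114, -0.0, -0.994], [-0.008, -1.0, -0.001]]
```

View pics/w4.png

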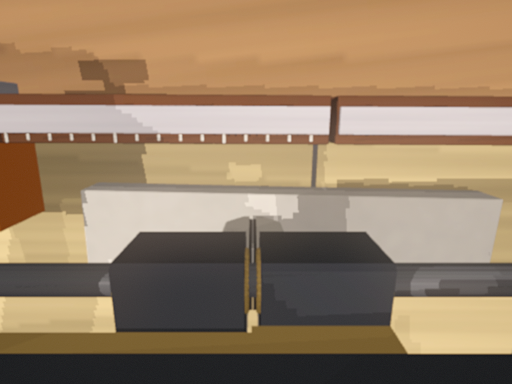

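```bash
python3 - <<'E'
from h import *
p=dict(np.load("w4.npz"))
def s(n,l,z):print(n,[w2b(x).round(4)[:2].tolist() for x in ray(p,l,z)])
s("batten far top edge",[(95,192),(488,199)],.039)
s("batten far top edge alt",[(95,187),(488,193)],.039)
s("fence top near",[(20,134),(500,138)],.058)
s("stop foot",[(0,230),(42,207)],.018)
s("slot",[(314,185),(315,146)],.018)
im=cv2.imread("pics/w4.png");cv2.imwrite("pics/w4c.png",cv2.resize(im[80:280,:],None,fx=1.56,fy=3))
E
```

```text
batten far top edge [[0.0392, 0.0595], [0.0352, -0.1533]]
batten far top edge alt [[0.042, 0.0591], [0.0386, -0.1527]]
fence top near [[0.0714, 0.081], [0.0695, -0.1393]]
stop foot [[0.0094, 0.1326], [0.0244, 0.1039]]
slot [[0.0382, -0.0628], [0.0617, -0.0623]]
```

View pics/w4c.png

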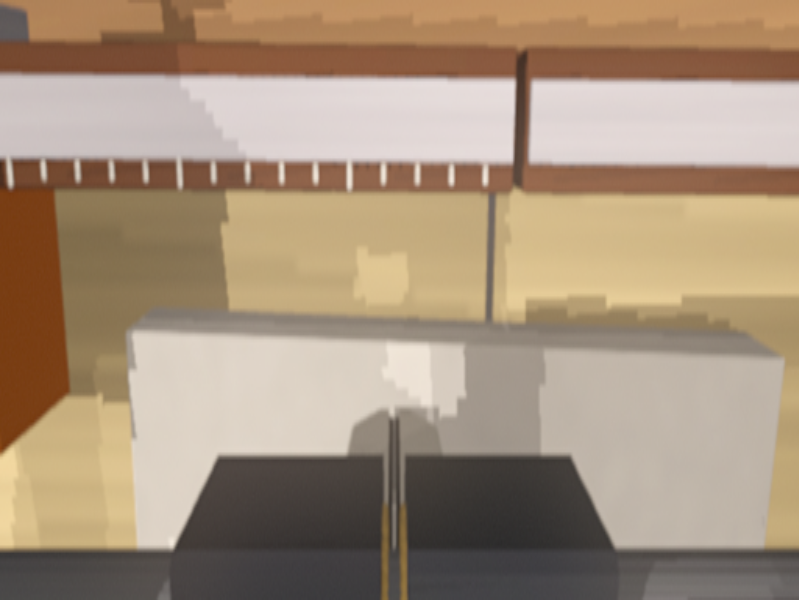

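Call:
{"api": "carry_out", "payload": {
  "increments": [
    {"linear": [-0.002,0.004,-0.006],"yaw": 0},
    {"linear": [-0.006,0.004,-0.012],"yaw": 0.003},
    {"linear": [-0.01,0.004,-0.018],"yaw": 0.006},
    {"linear": [-0.015,0.004,-0.024],"yaw": 0.009},
    {"linear": [-0.018,0.004,-0.028],"yaw": 0.01}
  ]
}}

```text
t: 4.53
tool_pos: [0.5464, -0.0315, 0.0473]
orientation: [-0.151, -2.163, 2.166]
force: [-3.4, -3.1, 16.0]
opening: 0.0003
```

```bash
python3 - <<'E'
from h import *
to(b2w(-.009,-.074,.047),EY)
p=robot.camera_params("wrist");im=robot.read_camera("wrist")
np.savez("w5.npz",**{k:np.array(v) for k,v in p.items()})
cv2.imwrite("pics/w5.png",im);cv2.imwrite("pics/w5c.png",cv2.resize(im[80:280,:],None,fx=1.56,fy=3))
E
```

```text
t 4.525 board pos [0.0385 0.0034 0.0473] shift [ 0.0468 -0.0004  0.0778] yaw -0.0095 q [-0.151  0.138  1.822 -0.     1.166  1.543]
F [-3.41 -3.06 16.03] board F -3.04 -3.43 open 0.00034906778380630675
R [[-0.992, 0.015, -0.124], [0.124, -0.002, -0.992], [-0.015, -1.0, 0.001]]
```

View pics/w5c.png

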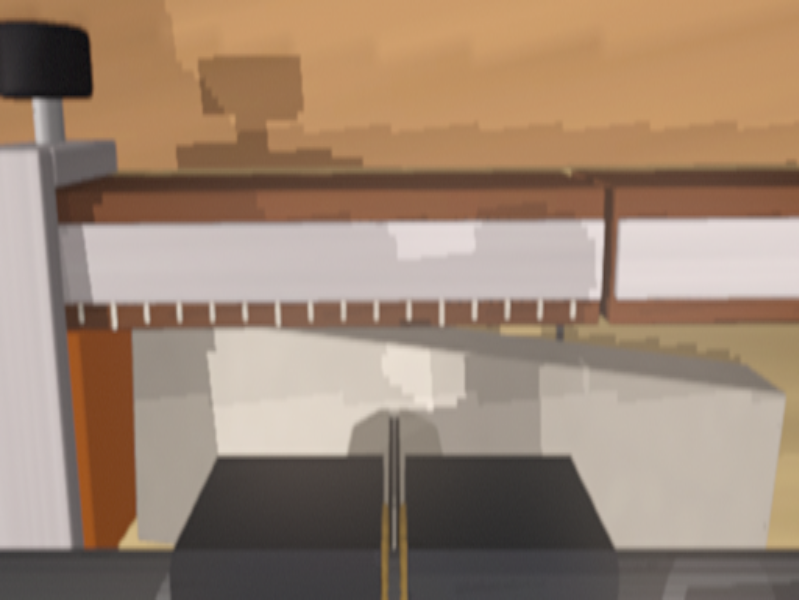

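```bash
python3 - <<'E'
from h import *
p=dict(np.load("w5.npz"))
f=lambda l:(np.array(l,float))/[1.56,3]+[0,80]
def s(n,l,z):print(n,[w2b(x).round(4)[:2].tolist() for x in ray(p,f(l),z)])
s("batten far top edge (mid, right corner)",[(285,329),(500,357),(782,393)],.039)
s("batten end left",[(134,340),(138,538)],.039)
s("fence top near",[(80,302),(600,304)],.058)
s("fence bottom",[(650,325),(790,325)],.018)
s("stop foot",[(135,515),(120,547)],.018)
E
```

```text
batten far top edge (mid, right corner) [[0.0626, 0.0398], [0.0566, -0.0348], [0.0487, -0.134]]
batten end left [[0.0611, 0.0923], [0.0224, 0.0958]]
fence top near [[0.0721, 0.0976], [0.0701, -0.0607]]
fence bottom [[0.057, -0.0974], [0.0564, -0.1518]]
stop foot [[0.0178, 0.1081], [0.0105, 0.1153]]
```

Call:
{"api": "carry_out", "payload": {
  "increments": [
    {"linear": [0,0.004,0],"yaw": -0.015},
    {"linear": [-0.001,0.004,0],"yaw": -0.03},
    {"linear": [-0.002,0.004,0],"yaw": -0.05},
    {"linear": [-0.002,0.004,0],"yaw": -0.07}
  ]
}}

```text
t: 5.08
tool_pos: [0.5512, -0.0318, 0.0472]
orientation: [-0.081, -2.202, 2.207]
force: [-4.9, 0.1, 20.1]
opening: 0.0006
```

```bash
python3 - <<'E'
from h import *
to(b2w(-.009,-.074,.047),EY)
p=robot.camera_params("wrist");im=robot.read_camera("wrist")
np.savez("w6.npz",**{k:np.array(v) for k,v in p.items()})
cv2.imwrite("pics/w6.png",im);cv2.imwrite("pics/w6c.png",cv2.resize(im[80:280,:],None,fx=1.56,fy=3))
E
```

```text
t 5.075 board pos [0.0433 0.0037 0.0472] shift [ 0.057  -0.0008  0.0743] yaw 0.0615 q [-0.15   0.145  1.815 -0.     1.162  1.473]
F [-4.95  0.1  20.1 ] board F -4.93 -0.46 open 0.0006167758702552241
R [[-0.998, 0.02, -0.053], [0.053, -0.003, -0.999], [-0.02, -1.0, 0.002]]
```

View pics/w6c.png

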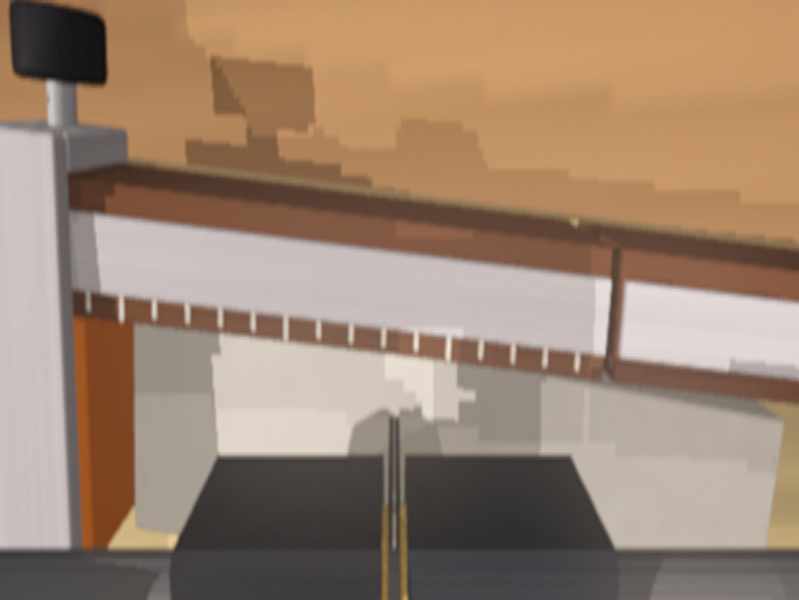

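Call:
{"api": "carry_out", "payload": {
  "increments": [
    {"linear": [0,0.004,-0.0015],"yaw": 0},
    {"linear": [0,0.004,-0.003],"yaw": 0},
    {"linear": [0,0.004,-0.0045],"yaw": 0},
    {"linear": [0,0.004,-0.006],"yaw": 0},
    {"linear": [0,0.004,-0.006],"yaw": 0}
  ]
}}

```text
t: 5.75
tool_pos: [0.5549, -0.0271, 0.0473]
orientation: [-0.087, -2.203, 2.214]
force: [-3.1, -3.9, 16.0]
opening: 0.0004
```

```bash
python3 - <<'E'
from h import *
to(b2w(-.009,-.074,.047),EY)
p=robot.camera_params("wrist");im=robot.read_camera("wrist")
np.savez("w7.npz",**{k:np.array(v) for k,v in p.items()})
cv2.imwrite("pics/w7.png",im);cv2.imwrite("pics/w7c.png",cv2.resize(im[80:280,:],None,fx=1.56,fy=3))
E
```

```text
t 5.75 board pos [0.0465 0.0087 0.0473] shift [ 0.0606 -0.001   0.0791] yaw 0.063 q [-0.14   0.147  1.812 -0.002  1.154  1.483]
F [-3.05 -3.89 16.04] board F -2.59 -4.22 open 0.00036349569605465806
R [[-0.998, 0.027, -0.051], [0.051, -0.006, -0.999], [-0.028, -1.0, 0.004]]
```

View pics/w7c.png

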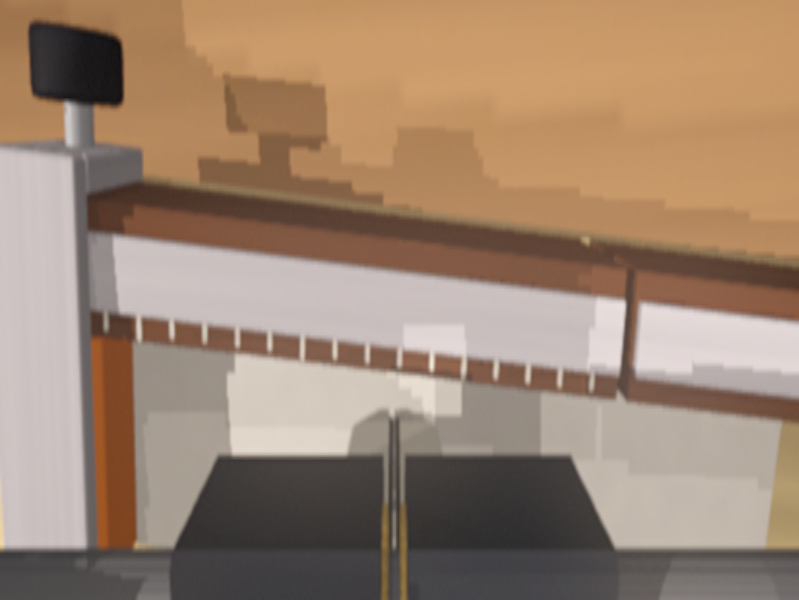

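```bash
python3 - <<'E'
from h import *
p=dict(np.load("w7.npz"))
f=lambda l:(np.array(l,float))/[1.56,3]+[0,80]
def s(n,l,z):print(n,[w2b(x).round(4)[:2].tolist() for x in ray(p,f(l),z)])
s("batten right far corner",[(782,420),(768,545)],.039)
s("batten end left",[(134,360),(138,540)],.039)
s("fence top near",[(95,315),(610,382)],.058)
s("stop foot",[(138,540)],.018)
s("saddle edge",[(78,160),(96,540)],.0665)
E
```

```text
batten right far corner [[0.0613, -0.1294], [0.0364, -0.13]]
batten end left [[0.0588, 0.0991], [0.0237, 0.0994]]
fence top near [[0.0711, 0.1008], [0.0697, -0.0583]]
stop foot [[0.0131, 0.1103]]
saddle edge [[0.0959, 0.099], [0.0367, 0.0979]]
```

Call:
{"api": "carry_out", "payload": {
  "increments": [
    {"linear": [-0.001,0.004,-0.0015],"yaw": 0},
    {"linear": [-0.001,0.004,-0.003],"yaw": 0},
    {"linear": [-0.001,0.004,-0.0045],"yaw": 0},
    {"linear": [-0.001,0.004,-0.0055],"yaw": 0},
    {"linear": [-0.001,0.004,-0.0055],"yaw": 0}
  ]
}}

```text
t: 6.42
tool_pos: [0.5593, -0.0234, 0.0473]
orientation: [-0.094, -2.203, 2.221]
force: [-3.5, -5.6, 15.3]
opening: 0.0005
```

```bash
python3 - <<'E'
from h import *
to(b2w(-.009,-.074,.047),EY)
p=robot.camera_params("wrist");im=robot.read_camera("wrist")
np.savez("w8.npz",**{k:np.array(v) for k,v in p.items()})
cv2.imwrite("pics/w8.png",im);cv2.imwrite("pics/w8c.png",cv2.resize(im[80:280,:],None,fx=1.56,fy=3))
E
```

```text
t 6.425 board pos [0.0505 0.0129 0.0473] shift [ 0.0648 -0.0013  0.083 ] yaw 0.0632 q [-0.131  0.152  1.807 -0.005  1.148  1.493]
F [-3.45 -5.64 15.27] board F -2.79 -6.0 open 0.000527579155800718
R [[-0.998, 0.034, -0.051], [0.051, -0.009, -0.999], [-0.034, -0.999, 0.007]]
```

View pics/w8c.png

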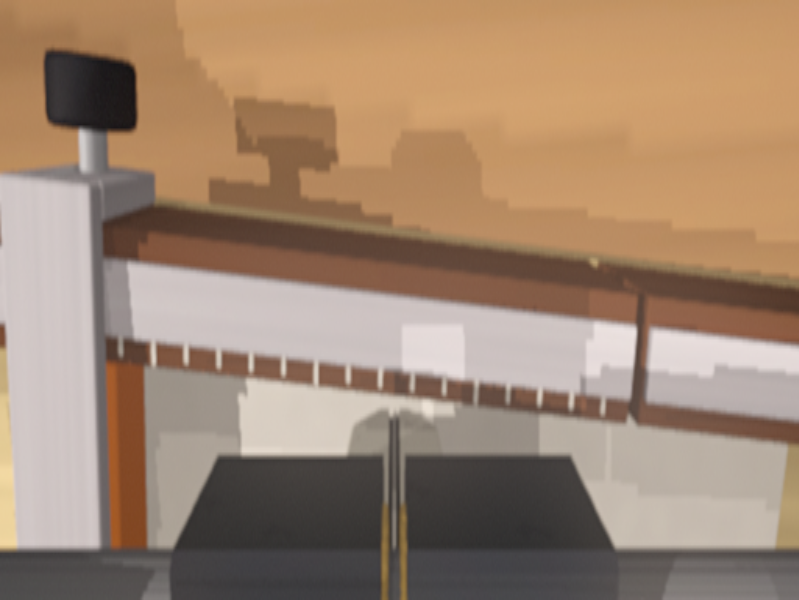

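```bash
python3 - <<'E'
from h import *
p=dict(np.load("w8.npz"))
f=lambda l:(np.array(l,float))/[1.56,3]+[0,80]
def s(n,l,z):print(n,[w2b(x).round(4)[:2].tolist() for x in ray(p,f(l),z)])
s("batten right end",[(787,470),(776,545)],.039)
s("batten end left",[(145,375),(148,540)],.039)
s("fence top near",[(110,338),(625,412)],.058)
s("saddle edge",[(92,185),(108,540)],.0665)
im=robot.read_camera("top");cv2.imwrite("pics/top8.png",cv2.resize(im[140:225,170:325],None,fx=5,fy=5,interpolation=cv2.INTER_CUBIC))
im=robot.read_camera("scene");cv2.imwrite("pics/sc8.png",cv2.resize(im[135:255,195:345],None,fx=5,fy=5,interpolation=cv2.INTER_CUBIC))
E
```

```text
batten right end [[0.0557, -0.1296], [0.0406, -0.129]]
batten end left [[0.0603, 0.0996], [0.0281, 0.0998]]
fence top near [[0.0715, 0.1007], [0.0688, -0.0597]]
saddle edge [[0.0964, 0.0997], [0.0408, 0.0983]]
```

View pics/top8.png

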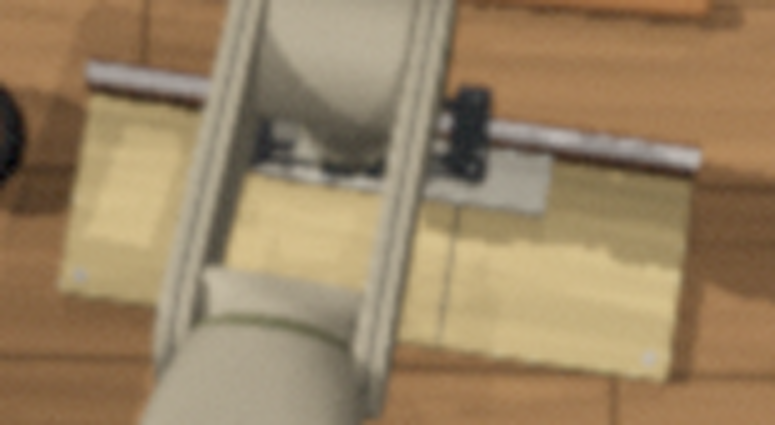

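View pics/sc8.png

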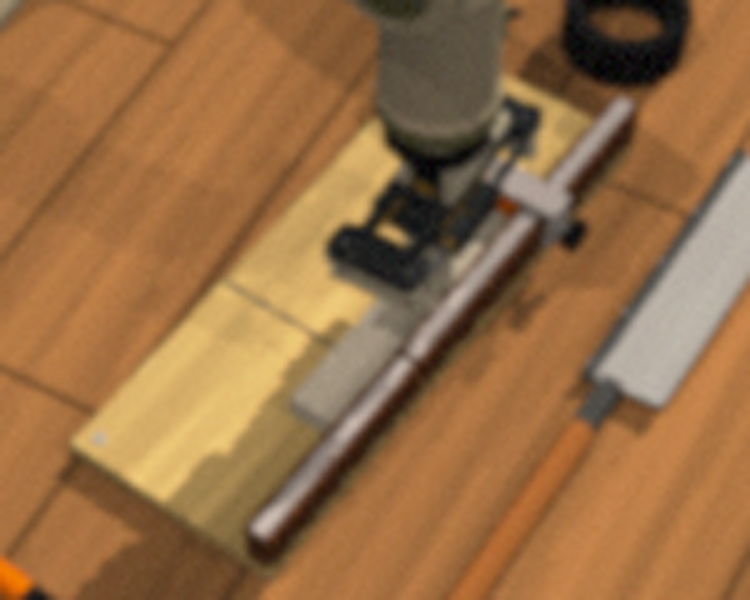

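```bash
python3 - <<'E'
from h import *
p=robot.camera_params("top")
g=lambda l:(np.array(l,float)+.5)/5-.5+[170,140]
for n,l in(("near edge",[(260,174),(350,186),(430,199),(545,215)]),("right end",[(551,155),(546,214)])):
    print(n,[w2b(x).round(4)[:2].tolist() for x in ray(p,g(l),.039)])
E
```

```text
near edge [[0.0218, 0.0964], [0.0224, 0.0256], [0.0212, -0.0375], [0.0215, -0.1278]]
right end [[0.0691, -0.1259], [0.0224, -0.1284]]
```

Call:
{"api": "carry_out", "payload": {
  "increments": [
    {"linear": [-0.001,0.006,-0.0005],"yaw": 0},
    {"linear": [-0.002,0.008,-0.0005],"yaw": 0},
    {"linear": [-0.003,0.009,-0.0005],"yaw": 0},
    {"linear": [-0.0035,0.009,-0.0005],"yaw": 0},
    {"linear": [-0.0035,0.009,-0.0005],"yaw": 0}
  ]
}}

```text
t: 7.2
tool_pos: [0.5635, -0.024, 0.047]
orientation: [-0.093, -2.201, 2.223]
force: [-43.2, -0.4, 74.9]
opening: 0.0006
```

```bash
python3 - <<'E'
from h import *
to(b2w(-.009,-.074,.047),EY)
im=robot.read_camera("top");cv2.imwrite("pics/top9.png",cv2.resize(im[140:225,170:325],None,fx=5,fy=5,interpolation=cv2.INTER_CUBIC))
p=robot.camera_params("wrist");np.savez("w9.npz",**{k:np.array(v) for k,v in p.items()})
im=robot.read_camera("wrist")
cv2.imwrite("pics/w9c.png",cv2.resize(im[80:280,:],None,fx=1.56,fy=3))
E
```

```text
t 7.2 board pos [0.0547 0.0128 0.047 ] shift [ 0.0691 -0.0016  0.0826] yaw 0.0641 q [-0.129  0.163  1.795 -0.007  1.149  1.495]
F [-43.24  -0.41  74.92] board F -42.91 -5.34 open 0.0005583082571844185
R [[-0.998, 0.033, -0.05], [0.05, -0.011, -0.999], [-0.034, -0.999, 0.009]]
```

View pics/top9.png

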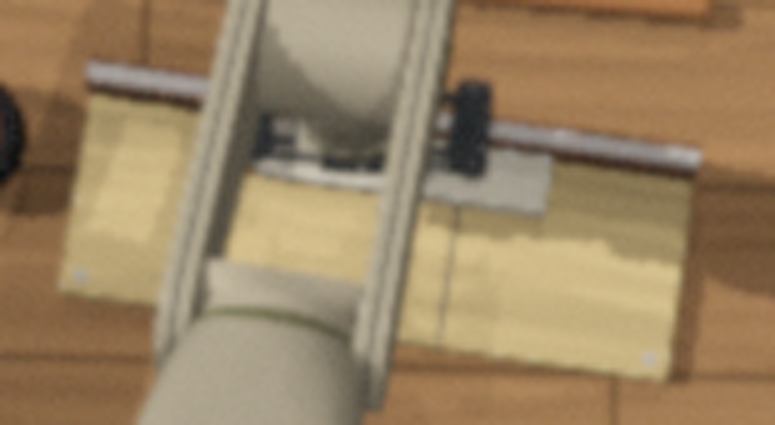

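View pics/w9c.png

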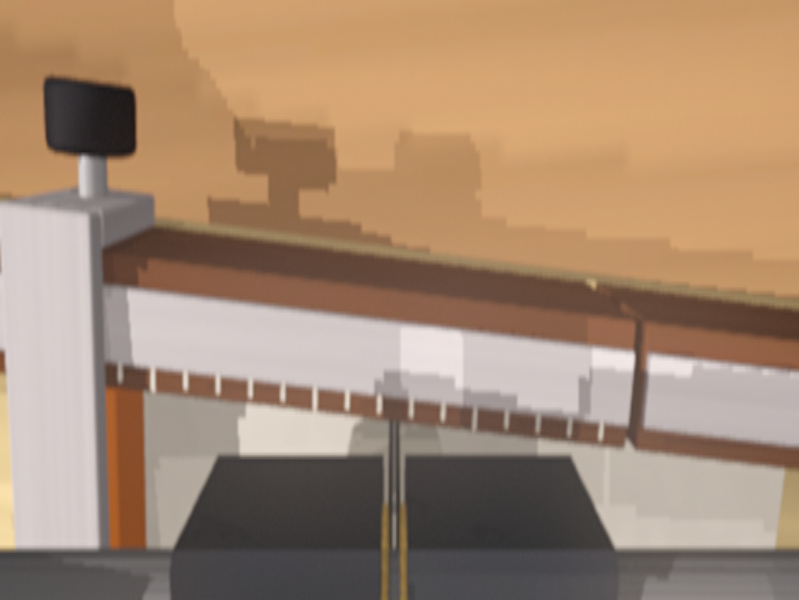

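Call:
{"api": "carry_out", "payload": {
  "increments": [
    {"linear": [0,-0.006,0],"yaw": 0},
    {"linear": [0,-0.012,0],"yaw": 0},
    {"linear": [0.006,-0.012,0],"yaw": 0.03},
    {"linear": [0.013,-0.012,0],"yaw": 0.06},
    {"linear": [0.013,-0.012,0],"yaw": 0.064}
  ]
}}

```text
t: 7.92
tool_pos: [0.5487, -0.0231, 0.0574]
orientation: [-0.16, -2.167, 2.186]
force: [1.3, -0.7, -0.9]
opening: 0.0003
```

```bash
python3 - <<'E'
from h import *
to(b2w(.042,.010,.047),EY)
p=robot.camera_params("wrist");np.savez("w10.npz",**{k:np.array(v) for k,v in p.items()})
im=robot.read_camera("wrist")
cv2.imwrite("pics/w10c.png",cv2.resize(im[80:280,:],None,fx=1.56,fy=3))
E
```

```text
t 7.925 board pos [0.0399 0.0121 0.0574] shift [-0.0018  0.0104  0.002 ] yaw -0.0009 q [-0.131  0.113  1.829 -0.007  1.167  1.558]
F [ 1.26 -0.74 -0.86] board F 1.34 -0.59 open 0.0003367733072361572
R [[-0.993, 0.031, -0.115], [0.115, -0.011, -0.993], [-0.032, -0.999, 0.007]]
```

View pics/w10c.png

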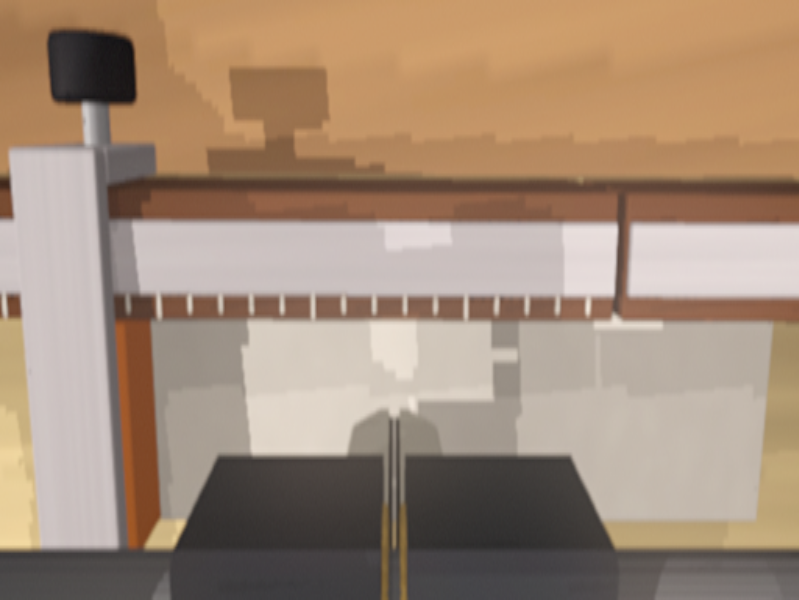

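```bash
python3 - <<'E'
from h import *
p=dict(np.load("w10.npz"))
f=lambda l:(np.array(l,float))/[1.56,3]+[0,80]
def s(n,l,z):print(n,[w2b(x).round(4)[:2].tolist() for x in ray(p,f(l),z)])
s("batten near edge",[(165,520),(757,520)],.039)
s("left end",[(152,325),(163,518)],.039)
s("right end",[(771,330),(757,518)],.039)
s("fence face top",[(130,297),(610,297),(790,298)],.058)
s("foot/near corner of stop",[(160,517),(143,546)],.018)
s("saddle edge",[(97,150),(126,548)],.0665)
im=cv2.imread("pics/w10c.png");cv2.imwrite("pics/w10d.png",cv2.resize(im[300:560,80:260],None,fx=3,fy=2))
E
```

```text
batten near edge [[0.0227, 0.0986], [0.0217, -0.1291]]
left end [[0.0625, 0.0995], [0.0232, 0.0993]]
right end [[0.0607, -0.1284], [0.0221, -0.129]]
fence face top [[0.0714, 0.0968], [0.0709, -0.0596], [0.0705, -0.1188]]
foot/near corner of stop [[0.0143, 0.1109], [0.0074, 0.1189]]
saddle edge [[0.0961, 0.0994], [0.0297, 0.0984]]
```

View pics/w10d.png

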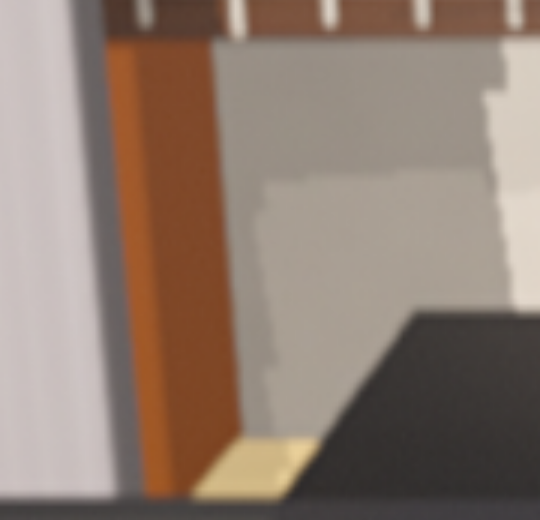

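Call:
{"api": "carry_out", "payload": {
  "increments": [
    {"linear": [-0.002,0.006,0.001],"yaw": 0},
    {"linear": [-0.002,0.01,0.001],"yaw": 0},
    {"linear": [-0.002,0.014,0.001],"yaw": 0},
    {"linear": [-0.003,0.015,0.001],"yaw": 0},
    {"linear": [-0.0035,0.015,0.001],"yaw": 0}
  ]
}}

```text
t: 8.6
tool_pos: [0.5524, -0.0247, 0.0471]
orientation: [-0.157, -2.166, 2.186]
force: [-31.2, 2.1, 51.7]
opening: 0.0003
```

```bash
python3 - <<'E'
from h import *
to(b2w(.042,.010,.047),EY)
import time
robot.read_camera("top");s=robot.read_state();print(s["force"],s["tool_pos"],s["t"])
E
```

```text
t 8.6 board pos [0.0438 0.0109 0.0471] shift [0.0018 0.     0.0009] yaw -0.0 q [-0.133  0.139  1.821 -0.008  1.151  1.555]
F [-31.22   2.07  51.66] board F -31.25 -1.5 open 0.0003042119807556296
R [[-0.993, 0.029, -0.114], [0.114, -0.011, -0.993], [-0.03, -1.0, 0.007]]
[-23.98048      1.2566753   42.17467518] [ 0.55301195 -0.02479595  0.04716019] 8.65
```

```bash
python3 - <<'E'
from h import *
for i in range(8):
    im=robot.read_camera("wrist" if i==7 else "top");s=robot.read_state();print(round(s["t"],2),s["force"].round(1),w2b(s["tool_pos"]).round(4))
    if i==6: cv2.imwrite("pics/top11.png",cv2.resize(im[140:225,170:325],None,fx=5,fy=5,interpolation=cv2.INTER_CUBIC))
p=robot.camera_params("wrist");np.savez("w11.npz",**{k:np.array(v) for k,v in p.items()})
cv2.imwrite("pics/w11c.png",cv2.resize(im[80:280,:],None,fx=1.56,fy=3))
E
```

```text
8.7 [-25.7   2.1  47.5] [0.0444 0.0108 0.0471]
8.75 [-26.1   2.9  46.9] [0.0444 0.0108 0.0471]
8.8 [-26.8   1.6  47.3] [0.0444 0.0108 0.0471]
8.85 [-26.    2.6  48.2] [0.0444 0.0108 0.0471]
8.9 [-26.2   2.2  46.4] [0.0444 0.0108 0.0471]
8.95 [-26.6   1.2  46.7] [0.0444 0.0108 0.0471]
9.0 [-26.3   2.2  46.9] [0.0444 0.0108 0.0471]
9.05 [-25.6   1.4  45.9] [0.0444 0.0108 0.0471]
```

View pics/w11c.png

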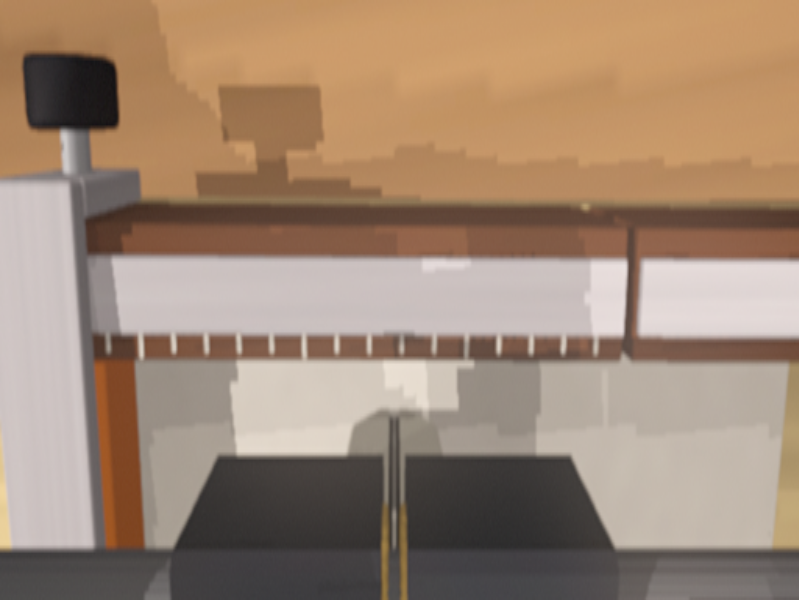

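View pics/top11.png

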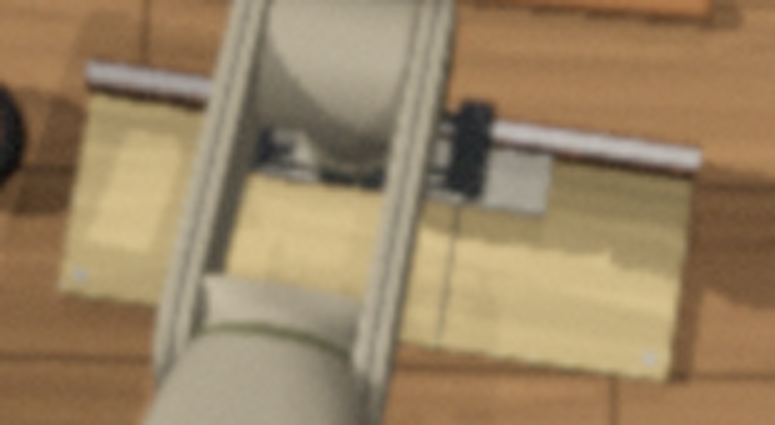

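```bash
python3 - <<'E'
from h import *
p=dict(np.load("w11.npz"))
f=lambda l:(np.array(l,float))/[1.56,3]+[0,80]
def s(n,l,z):print(n,[w2b(x).round(4)[:2].tolist() for x in ray(p,f(l),z)])
s("left end",[(135,370),(145,540)],.039)
s("right end",[(787,380),(775,540)],.039)
s("saddle edge",[(70,180),(102,540)],.0665)
s("fence",[(100,335),(600,336)],.058);s("slot",[(622,350)],.058)
print(robot.close_job())
s=robot.read_state();print(s["t"],s["force"].round(1),w2b(s["tool_pos"]).round(4))
E
```

```text
left end [[0.0608, 0.0999], [0.0277, 0.0999]]
right end [[0.0582, -0.1287], [0.0266, -0.1296]]
saddle edge [[0.0966, 0.1003], [0.0404, 0.0983]]
fence [[0.0716, 0.0999], [0.071, -0.0537]]
slot [[0.0686, -0.0608]]
the job is handed in; nothing more can be done
None
the job is handed in; nothing more can be done
```

I slid the batten flat on the board with shut fingers pressing on top until its end met the orange stop and its long side lay along the fence. I then lifted the fingers once to re-seat them and handed the job in at about 9 s, still pressing. No verdict was reported.

**Last checks:**
- **Push:** about 46 N down and 26 N toward the fence, steady over 0.4 s with the arm not moving. Allowing for bed friction, I estimate at least 12 N on the fence.
- **Position of the push:** about 70 mm to the stop's side of the saw slot.
- **Stop:** the batten end measured at y ≈ 0.0999 m against a stop face at about 0.0995–0.100 m, and the wrist view showed no gap. The end had also stalled there while the fingers slid on about 4 mm.
- **Fence:** the near edge measured at x ≈ 0.022–0.023 m, where flush would be 0.023 m. The tilt was within about 0.005 rad.

**What disagreed or went wrong:**
- The cameras differed by 2–3 mm on the stop's position (0.1008 to 0.1037 m), so I trusted the contact more than the pictures.
- The batten turned too far partway, by about 0.07 rad, and I corrected it.
- One press briefly reached 75 N down and 43 N sideways, below the 120 N wrist limit; I lifted and pressed again more gently.
- I did not measure directly how far the stop moved. Its saddle showed no shift beyond measurement error. The saw, tape roll and clamp were not touched as far as I could tell; I did not measure them again.

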